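Hold a pasted key case under the bench press

TASK

The freshly glued black key case lies ready on the anvil of the green bench press and must be squeezed while the glue grabs. First take the pale glue bottle that stands in front of the press out of the way of its lever and let it stand upright on the table, at least 10 cm from where it stood; only then flip the red safety catch right over to the back, off the wheel it locks, and after that pull the lever with the black grip all the way down so that the ram's pad presses on the key case. Keep holding the lever down: your program finishes while the robot holds it, and the key case and the thread spool, rivet tin and wooden block round the press must not be shifted or the bottle knocked over.

Things in the scene. Friction and masses are not known exactly. Their poses are not given: they have to be found in the camera images.
- press: green bench arbor press, fixed. Origin on the table below its shaft; own x runs from the open throat (-x, towards the robot) to the column, z up. In mm: base x -86..120, y +-56, top 29; steel anvil, radius 44 at x -29, top 50; head x -60..92, y +-30, z 128..208; ram 25 square at x -29, y 0, top 252. Lever on the right (y -60), locking wheel and red catch on the left (y +63).
- press_lever (a joint): lever angle, rad: 0 at rest (up, leaning 10 degrees to the front), grows as it is pulled forward and down to its stop at 1.83. A spring lifts it when let go: 2 N at the grip at first, 6 N at the bottom. The ram sinks 16 mm per rad; the pad meets the key case at about 1.45. Locked by the catch it gives at most 0.15 rad; the bottle stops it at about 1.4.
- lever_pivot (a point): point on the shaft's axis in the lever's plane, 170 mm above the table; the lever turns about the press's y axis through it. Grip centre from here, in press axes: x = -140 cos(1.396 - lever), y = 0, z = 140 sin(1.396 - lever) mm. Fixed to the press.
- lever_grip (a point): centre of the lever's black round grip, 23 mm in diameter, 56 mm long along the lever, on the end of its 11 mm steel rod; moves with the lever; 140 mm from the shaft. It can be pinched from above, fingers closing along the press's y; it then turns between the pads as the lever swings.
- press_catch (a joint): red safety catch, rad: 0 to 0.06 when its tooth hooks in front of the lug on the wheel and locks the lever; grows as its tab is swung up and over to the back, to its stop at 1.9. Light: under 1 N at the tab. Past 1.0 it is over its top; it stays back where it is left.
- catch_pivot (a point): centre of the catch's pin, press x +45, y +63, z 198 mm; the catch turns about the press's y axis through it. From here the tab's grip point lies, in press axes, at x = -79 cos(0.651 + catch), y = 0, z = 79 sin(0.651 + catch) mm. Fixed to the press.
- catch_tab (a point): grip point in the catch's red thumb tab, 79 mm from its pin; moves with the catch. At catch 0 the tab stands upright from 224 to 260 mm high, 16 mm wide (press y), 7 mm thick (press x), grip point 246 mm high. It can be pinched across its 16 mm from above, or pushed to the back; 40 mm are free beside it.
- glue_bottle: pale glue bottle with a white cap, standing on the table in front of the press under the lever's travel; 32 x 50 mm on plan (50 along its own y), 144 mm tall, about 100 g; round cap, 37 mm in diameter, from 116 to 144 mm high, to be gripped there in any direction. Origin at the centre of its underside, z up. The table is free at press x -180..-80, y -150..-250 mm.
- lever_low (a point): point on the table straight below the grip centre when the lever is fully down (press x -127, y -60 mm); the bottle must be clear of it. Fixed to the press.
- press_pad: round pad, 36 mm in diameter with a black rubber face, sprung under the ram; it goes down with the ram and presses on the key case (up to about 23 N at the lever's stop). Origin at the centre of its lower face, 86 mm high at rest.
- lever_bar: the lever itself (steel rod, black grip, shaft and locking wheel, one piece); origin on the shaft's axis in the press's middle plane. Use lever_grip for its place.
- key_case: black leather key case, 47 x 62 x 14 mm, lying loose on the anvil under the pad; origin at the centre of its underside. Already in place: leave it there.
- thread_spool_2: standing spool of pale waxed thread, 45 mm tall, about 45 mm in diameter, loose on the table near the press; origin on its underside, off its centre. Bystander.
- rivet_tin: round grey tin, 56 mm in diameter, 29 mm tall, loose on the table near the press; origin at the centre of its underside. Bystander.
- wood_block: hardwood block, 30 x 36 x 30 mm, loose on the table near the press; origin at the centre of its underside. Bystander.
Mind the look-alikes: they are no part of the job. There is more than one size of the glue_bottle; the job needs the smaller. There is more than one size of the key_case; the job needs the larger.

How it is judged:
On the way, in this order (a step that is already met when the one before it is completed fails the run):
1. the glue bottle stands upright on the table, let go, clear of the lever's travel (horizontal distance between glue_bottle and lever_low above 0.075 m and angle between glue_bottle's own z axis and vertical below 0.15 rad and height (world z) of glue_bottle below 0.025 m and linear speed of glue_bottle below 0.03 m/s and contact force between the fingers and glue_bottle below 0.1 N), for 0.2 s.
2. the red safety catch is flipped over to the back (value of joint press_catch above 1.3 rad and value of joint press_lever below 0.3 rad), for 0.2 s.
3. the lever is pulled down and the pad presses on the key case (value of joint press_lever above 1.6 rad and contact force between press_pad and key_case above 5 N), for 0.3 s.
At the end, for the whole second after the job is handed in: the robot holds the lever beyond 1.6 of 1.83 rad, the pad presses on the key case with over 5 N, the catch is back beyond 1.3 rad, the glue bottle stands upright on the table over 75 mm from the point below the lowered grip, the key case is within 12 mm of where it lay (all of step 3 and contact force between any of the fingers, the arm and lever_bar above 1 N and contact force between glue_bottle and lever_bar below 0.1 N and value of joint press_catch above 1.3 rad and horizontal distance between glue_bottle and lever_low above 0.075 m and angle between glue_bottle's own z axis and vertical below 0.15 rad and height (world z) of glue_bottle below 0.025 m and linear speed of glue_bottle below 0.03 m/s and distance of key_case from where it was at the start of the episode below 0.012 m); the arm keeps its last pose, push and grip.
It fails at once if the glue bottle is knocked over (angle between glue_bottle's own z axis and vertical above 0.6 rad).
It fails at once if the key case is shifted by more than 12 mm (distance of key_case from where it was at the start of the episode above 0.012 m).
It fails at once if a bystander (thread spool, rivet tin, wooden block) is moved by more than 30 mm (distance of any of thread_spool_2, rivet_tin, wood_block from where it was at the start of the episode above 0.03 m).
It also fails if it takes over 61 s, if anything falls off the work surface, if the arm or the gripper's body presses on something with over 40 N, if the wrist force passes 120 N, or if a joint passes its speed limit or range.

ROBOT

A 6-joint arm with a two-finger parallel gripper is mounted at the origin on the work surface; the furniture and walls round the work are solid. World frame = base frame: x ahead of the robot, y to its left, z up, the work surface at z = 0. Lengths are in m, angles in rad, forces in N, time in s.
With the tool pointing down it reaches from about 0.3 to 0.75 m from the base axis. Payload 8.5 kg.
Tool frame: the origin (TCP) lies at the very end of the fingers, on their centre line; the grasp point (between the pads) lies 19 mm behind it (r.grip_point_offset is the distance from the TCP to the grasp point, in m); z points along the fingers, y is the direction in which the jaws open and shut (so a half turn about z gives the same grasp; the last joint's range is limited). The gripper opens to 88 mm and grips with 3 to 60 N. Pads are 18 mm wide; open, the fingers measure 123 mm over their backs; the gripper's body (75 mm by 187 mm) begins 45 mm behind the grasp point.
Start: joints at [1.059, 0.381, 1.297, -0, 1.464, -0.215], TCP at [0.161, 0.526, 0.239] pointing down, gripper open.
Joint ranges: [-3.11, 3.11], [-0.89, 2.33], [0.22, 2.48], [-1.42, 4.56], [0.17, 2.85], [-2.88, 2.88]. Speed limits (rad/s): [2.39, 2.39, 3.14, 3.14, 3.14, 3.14].

INTERFACE

Orientations are given as [roll, pitch, yaw] about the fixed x, y, z axes, in that order (R = Rz(yaw) Ry(pitch) Rx(roll)).
In Python, from bench import r gives the robot as it stands.
- The arm moves only by the tool move_arm, never from a script. Its argument "series" is a list of rows, each a list of 7 numbers: the shift along the tool's x, y, z in cm, then the turn, a rotation vector about the tool's x, y, z in degrees, then the opening, from 0 (shut) to 1 (fully open). In form: [[tx, ty, tz, rx, ry, rz, claw], ...]. A call has 1 to 12 rows; each row shifts and turns the commanded pose from where the row before left it, along the tool's axes as they then stand; what a row does not reach is not made up. A row lasts 1/8 s, in which the tool goes at most 62.5 mm and 10.7 degrees, less where a joint would pass 70% of its speed; a pose out of reach is approached as far as the arm can. A call with a gripper value outside its range is refused whole. The fingers move at their own pace and stop on an object; "newtons" is the grip in N (left out, the last holds). Time passes only in rows, so rows that do not move let the fingers close. It gives the time, the measured TCP pose, the force and the opening at its end, in the units of the state.
- r.get_obs(): the state, without advancing time (a new reading comes with each control period).
- r.get_image(name): name is "side" or "top"; returns the picture (420x560x3 uint8, blue, green, red); there is no depth.
- r.calibration(name): a dict with "fx", "fy", "cx", "cy" (pixels), "T" (4x4, takes a point from camera to world coordinates). Camera axes: x right, y up, looking along -z (the intrinsics and any distortion apply to the point x, -y, -z); pixel columns grow to the right and rows downward; lengths in m; the calibration is good to about 2 mm. A picture is of the moment at which its call begins. calibration takes no time and is no camera call.
- r.job_done(): hands the job in, once; it reports no verdict.
The state is a dict: "time": time; "joints": joint angles; "joint_velocities": joint speeds; "joint_efforts": joint torques, N m; "tcp_pos": TCP position; "orientation": TCP orientation; "wrist_force": force on the tool from outside, world axes, zero at the start; "ft_torque": the same for the moment, N m; "finger_gap": finger opening in m.
Only numpy, scipy, OpenCV 4.12 (cv2) and the standard library are available. Lean on these libraries where they do the work, as an engineer would, in place of code of your own. Each camera call takes 0.05 s, during which the arm holds its last target. There are 200 camera calls.

## Working session

There is one attempt and no reset: what is moved stays moved. The work goes in short steps, Python scripts to look and compute and a tool call to move; the robot and the scene stay as the last step left them, time stands still between calls to the robot, and variables do not carry over. Pictures are saved under pics/ and viewed, about 8 in all and at most 12, crops included, and the job is handed in when it is done.

Besides the shell and the picture viewer there is one more tool, called as name([rows], argument=value, ...), one row to a line, values as JSON. move_arm: Moves the arm, as the interface text tells. Its arguments: {"type":"object","properties":{"series":{"type":"array"},"newtons":{"type":"number"}},"required":["series"]}

```bash
ls; mkdir -p pics; python3 - <<'E'
from bench import r
import cv2,numpy as np
for n in("side","top"):
    cv2.imwrite(f"pics/{n}0.png",r.get_image(n)); c=r.calibration(n); print(n,c)
print(r.get_obs())
E
```

```text
pics
side {'fx': 539.5847678780751, 'fy': 539.5847678780751, 'cx': 284.8719083177554, 'cy': 207.98059094028054, 'T': array([[ 0.98093527,  0.13374016, -0.14099495,  0.41488773],
       [-0.19420337,  0.64794182, -0.73651642, -0.78707132],
       [-0.0071453 ,  0.74985663,  0.66156177,  0.92013394],
       [ 0.        ,  0.        ,  0.        ,  1.        ]])}
top {'fx': 454.97244448338677, 'fy': 454.97244448338677, 'cx': 282.0262959067944, 'cy': 210.4752760375084, 'T': array([[-1.14036518e-02,  9.95296770e-01, -9.61992585e-02,
         4.56935317e-01],
       [-9.99932917e-01, -1.15459700e-02, -9.22873748e-04,
         3.43635305e-02],
       [-2.02924701e-03,  9.61822811e-02,  9.95361668e-01,
         1.30913647e+00],
       [ 0.00000000e+00,  0.00000000e+00,  0.00000000e+00,
         1.00000000e+00]])}
{'time': 0.1, 'joints': array([ 1.05869380e+00,  3.81123650e-01,  1.29815391e+00,  1.72647260e-06,
        1.46355760e+00, -2.15300574e-01]), 'joint_velocities': array([ 9.53499608e-05, -5.71991167e-04, -2.09427798e-03, -2.52233498e-04,
       -6.15925824e-04,  2.65871367e-04]), 'joint_efforts': array([ 4.81082956e-03, -4.38649428e+01, -2.24912471e+01,  7.15572364e-02,
        3.41467315e-02, -7.44783665e-05]), 'tcp_pos': array([0.16073699, 0.52573799, 0.23821265]), 'orientation': array([-3.14037920e+00, -2.67126215e-04,  2.84479036e+00]), 'wrist_force': array([0.09844508, 0.28869895, 0.92943748]), 'ft_torque': array([ 0.00032283, -0.01939456,  0.00164507]), 'finger_gap': 0.0880217968025942}
```

View pics/side0.png

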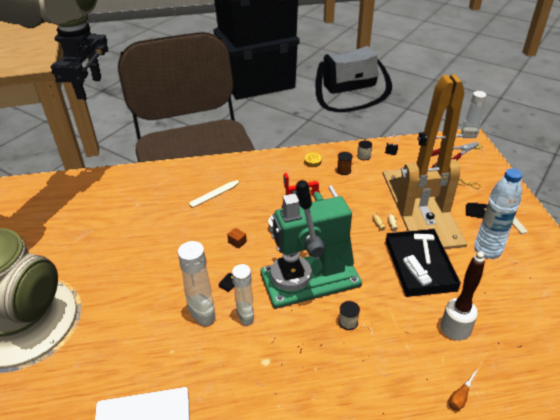

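View pics/top0.png

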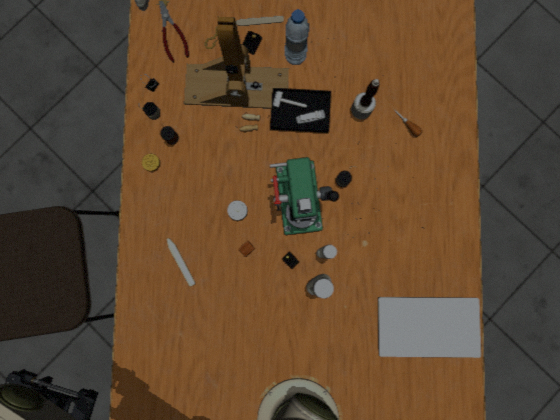

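Side view: small bottle cap at about (242,272), the large one at (193,255), press in the middle. Top view: small cap (329,252), large cap (322,288), tin (237,210), wooden block (247,248), spool (344,179), grip (333,196).

```bash
cat > h.py <<'E'
import numpy as np,cv2
from bench import r
def ray(n,u,v):
    c=r.calibration(n);T=c["T"];d=T[:3,:3]@np.array([(u-c["cx"])/c["fx"],-(v-c["cy"])/c["fy"],-1.]);return T[:3,3],d
def plane(n,u,v,z):
    o,d=ray(n,u,v);return o+d*(z-o[2])/d[2]
def tri(a,b):
    (o,d),(p,e)=ray("top",*a),ray("side",*b)
    s=np.linalg.lstsq(np.c_[d,-e],p-o,rcond=None)[0];A=o+d*s[0];B=p+e*s[1];return (A+B)/2,np.linalg.norm(A-B)
def proj(n,P):
    c=r.calibration(n);T=c["T"];q=T[:3,:3].T@(np.array(P)-T[:3,3]);return c["cx"]+c["fx"]*q[0]/-q[2],c["cy"]-c["fy"]*q[1]/-q[2]
E
python3 - <<'E'
from h import *
t=cv2.imread("pics/top0.png");s=cv2.imread("pics/side0.png")
a=cv2.resize(t[150:300,220:370],(600,600),interpolation=cv2.INTER_CUBIC)
b=cv2.resize(s[165:335,175:375],(800,600)[:2] and (706,600),interpolation=cv2.INTER_CUBIC)
cv2.imwrite("pics/tc.png",a);cv2.imwrite("pics/sc.png",b)
h=cv2.cvtColor(t,cv2.COLOR_BGR2HSV);m=cv2.inRange(h,(60,80,30),(90,255,255))
n,l,st,c=cv2.connectedComponentsWithStats(m);i=1+st[1:,4].argmax();print("green",st[i],c[i])
ys,xs=np.where(l==i);print(cv2.minAreaRect(np.c_[xs,ys].astype(np.float32)))
m=cv2.inRange(h,(0,0,110),(180,60,255));n,l,st,c=cv2.connectedComponentsWithStats(m)
for k in range(1,n):
    if 60<st[k,4]<900 and 150<c[k][1]<310:print(st[k],c[k])
print(tri((329,252),(242,270)),plane("top",329,252,.144),plane("top",322,288,.18))
E
```

```text
green [ 277  158   45   77 1905] [298.90656168 191.07349081]
((298.3886413574219, 195.41482543945312), (73.8795166015625, 37.4023323059082), 82.40535736083984)
[300 199  11  11  99] [304.80808081 203.76767677]
[227 201  20  19 293] [236.63481229 209.63139932]
[167 239  28  47 332] [180.16566265 262.29216867]
[324 245  13  13 137] [329.87591241 251.2189781 ]
[315 279  19  19 284] [323.73239437 288.22887324]
(array([ 0.46310625, -0.08319781,  0.14390739]), np.float64(0.0026416114330739225)) [ 0.46178738 -0.08310907  0.144     ] [ 0.37392279 -0.06044092  0.18      ]
```

View pics/tc.png

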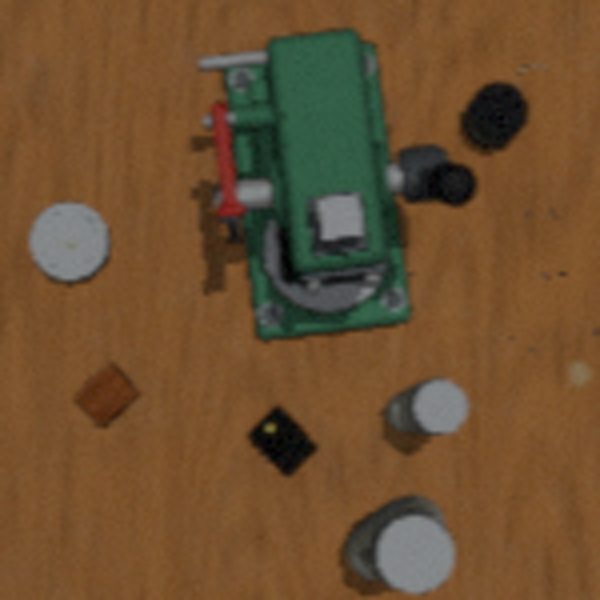

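View pics/sc.png

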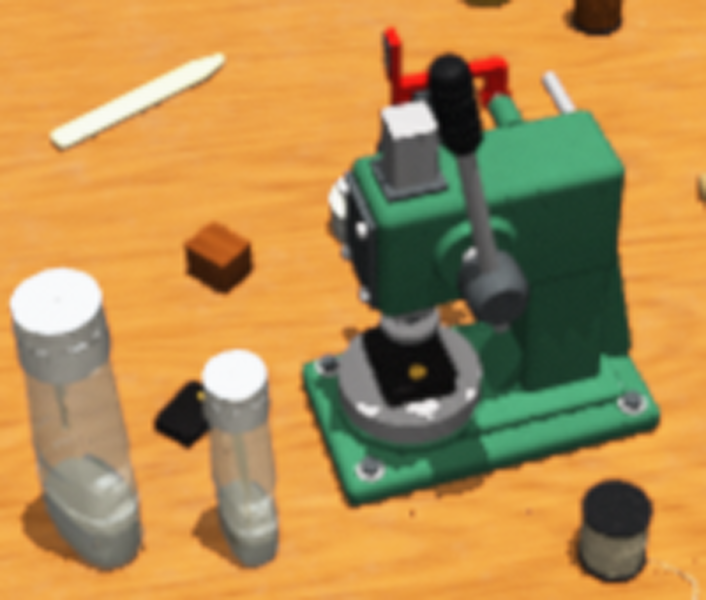

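Crops: base front corners at top-crop (262,338) and (410,318), ram top centre (341,220), head rear corners (272,40) and (357,30), grip end (458,184), and catch tab (230,211).

```bash
cat >> h.py <<'E'
def tc(u,v,z): return plane("top",220+u/4-.4,150+v/4-.4,z)
def sp(u,v): return 175+u*200/706-.4,165+v*170/600-.4
def tp(u,v): return 220+u/4-.4,150+v/4-.4
E
python3 - <<'E'
from h import *
np.set_printoptions(precision=4,suppress=True)
f=lambda a,b:(np.degrees(np.arctan2(*(b-a)[[1,0]])),np.linalg.norm((b-a)[:2]))
bl,br=tc(260,339,.029),tc(411,319,.029);print("base front",bl,br,f(br,bl))
hl,hr=tc(270,38,.208),tc(359,30,.208);fl,fr=tc(292,272,.208),tc(384,262,.208);print("head",f(hr,hl),f(fr,hr),f(fl,hl))
ram=tc(341,220,.252);print("ram",ram)
g=tri(tp(458,184),sp(452,62));print("griptop",g)
t=tri(tp(230,212),sp(391,33));print("tab top",t,tc(230,212,.26))
print("bolt",tri(tp(393,298),sp(370,468)),tri(tp(270,315),sp(330,366)))
for yaw in map(np.radians,(-6,-8,-10)):
    R=np.array([[np.cos(yaw),-np.sin(yaw)],[np.sin(yaw),np.cos(yaw)]])
    print(np.degrees(yaw),"O ram",ram[:2]-R@[-.029,0],"O front",(bl+br)[:2]/2-R@[-.086,0],"O tab",t[0][:2]-R@[-.018,.063], "O head",(hl+hr+fl+fr)[:2]/4-R@[.016,0],"O grip",g[0][:2]-R@[-.029,-.060])
    c=np.array([.4618,-.0840]);print("bottle in press", R.T@(c-ram[:2]+R@[-.029,0]))
for n,p,z in(("tin",(69,242),.029),("wood",(106,395),.03),("spool",(496,115),.045),("big",(416,554),.2),("keysmall",(283,440),.01),("bottle",(440,406),.144)): print(n,tc(*p,z))
print("big",tri(tp(416,554),sp(58,298)))
E
```

```text
base front [0.5131 0.0291 0.029 ] [ 0.526  -0.0773  0.029 ] (np.float64(96.88298232833546), np.float64(0.10719797656095746))
head (np.float64(94.53856207029956), np.float64(0.054944184464498225)) (np.float64(5.071388204886357), np.float64(0.1438704674591152)) (np.float64(4.573586102505155), np.float64(0.14486505116670784))
ram [ 0.5723 -0.0181  0.252 ]
griptop (array([ 0.5821, -0.0773,  0.3364]), np.float64(0.0006268800756810506))
tab top (array([0.5764, 0.0466, 0.2613]), np.float64(0.0005473915975816937)) [0.5768 0.0466 0.26  ]
bolt (array([ 0.5404, -0.0654,  0.0222]), np.float64(0.0019099473983594285)) (array([0.5303, 0.0218, 0.0207]), np.float64(0.0002098523663439145))
-6.000000000000001 O ram [ 0.6011 -0.0212] O front [ 0.6051 -0.0331] O tab [ 0.5877 -0.018 ] O head [ 0.6044 -0.0103] O grip [ 0.6173 -0.0207]
bottle in press [-0.132 -0.077]
-8.0 O ram [ 0.601  -0.0222] O front [ 0.6047 -0.0361] O tab [ 0.5855 -0.0183] O head [ 0.6045 -0.0098] O grip [ 0.6192 -0.0219]
bottle in press [-0.1292 -0.0806]
-10.0 O ram [ 0.6008 -0.0232] O front [ 0.6042 -0.0391] O tab [ 0.5832 -0.0186] O head [ 0.6046 -0.0092] O grip [ 0.6211 -0.0233]
bottle in press [-0.1264 -0.084 ]
tin [0.5832 0.1633 0.029 ]
wood [0.4751 0.1374 0.03  ]
spool [ 0.6678 -0.1385  0.045 ]
big [ 0.3751 -0.0626  0.2   ]
keysmall [0.4421 0.0135 0.01  ]
bottle [ 0.4641 -0.0847  0.144 ]
big (array([ 0.375 , -0.0627,  0.1994]), np.float64(0.00014392598488045124))
```

move_arm([
  [0,0,-2,0,0,-7.95,1],
  [0,0,-2,0,0,-7.95,1],
  [0,0,-2,0,0,-7.95,1],
  [-1.9,-5.3,0,0,0,0,1],
  [-1.9,-5.3,0,0,0,0,1],
  [-1.9,-5.3,0,0,0,0,1],
  [-1.9,-5.3,0,0,0,0,1],
  [-1.9,-5.3,0,0,0,0,1],
  [-1.9,-5.3,0,0,0,0,1],
  [-1.9,-5.3,0,0,0,0,1],
  [-1.9,-5.3,0,0,0,0,1],
  [-1.9,-5.3,0,0,0,0,1],
], newtons=15)

```text
time: 1.6
tcp_pos: [0.3878, 0.0709, 0.2987]
orientation: [3.141, 0.0, -3.022]
wrist_force: [0.5, 0.9, -0.5]
finger_gap: 0.0882
```

move_arm([
  [-1.9,-5.4,0,0,0,0,1],
  [-1.9,-5.4,0,0,0,0,1],
  [-1.9,-5.5,0,0,0,0,1],
  [0,0,0,0,0,0,1],
  [0,0,4.5,0,0,0,1],
  [0,0,4.5,0,0,0,1],
  [0,0,2,0,0,0,1],
  [0,0,0,0,0,0,1],
  [0,0,0,0,0,0,1],
])

```text
time: 2.72
tcp_pos: [0.4638, -0.082, 0.1898]
orientation: [-3.141, 0.001, -3.022]
wrist_force: [-0.2, 1.3, 0.7]
finger_gap: 0.0879
```

```bash
python3 - <<'E'
from h import *
s=r.get_image("side");t=r.get_image("top")
a=cv2.resize(s[165:335,175:375],(470,400));b=cv2.resize(t[150:300,220:320+30],(347,400))
cv2.imwrite("pics/c1.png",np.hstack([a,cv2.resize(t[150:300,260:382],(325,400))]));print(r.get_obs()["tcp_pos"])
E
```

```text
[ 0.46386726 -0.08228021  0.18984986]
```

View pics/c1.png

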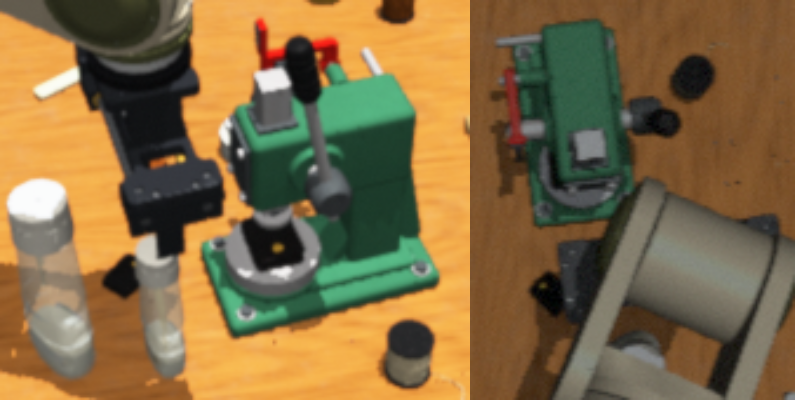

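The gripper straddles the small bottle's cap, with the press and the big bottle clear. I'll go down and grip.

move_arm([
  [0,0,3,0,0,0,1],
  [0,0,3,0,0,0,1],
  [0,0,1.9,0,0,0,1],
  [0,0,0,0,0,0,0.6],
  [0,0,0,0,0,0,0.3],
  [0,0,0,0,0,0,0.3],
  [0,0,0,0,0,0,0.3],
  [0,0,0,0,0,0,0.3],
  [0,0,0,0,0,0,0.3],
], newtons=15)

```text
time: 3.95
tcp_pos: [0.4636, -0.0824, 0.1099]
orientation: [-3.141, 0.0, -3.022]
wrist_force: [-0.0, -0.2, 1.4]
finger_gap: 0.0356
```

move_arm([
  [0,0,-1.5,0,0,0,0.3],
  [0,0,-1.5,0,0,0,0.3],
  [-0.4,-3,0,0,0,0,0.3],
  [-0.4,-4,0,0,0,0,0.3],
  [-0.4,-4,0,0,0,0,0.3],
  [-0.4,-3.8,0,0,0,0,0.3],
  [0,0,0,0,0,0,0.3],
  [0,0,0,0,0,0,0.3],
  [0,0,1.5,0,0,0,0.3],
  [0,0,1,0,0,0,0.3],
  [0,0,0.3,0,0,0,0.3],
  [0,0,0,0,0,0,0.3],
])

```text
time: 5.45
tcp_pos: [0.497, -0.2272, 0.1115]
orientation: [3.141, -0.0, -3.022]
wrist_force: [0.3, -1.0, -1.9]
finger_gap: 0.0358
```

move_arm([
  [0,0,0.15,0,0,0,0.3],
  [0,0,0,0,0,0,0.3],
  [0,0,0,0,0,0,0.5],
  [0,0,0,0,0,0,0.8],
  [0,0,0,0,0,0,1],
  [0,0,0,0,0,0,1],
  [0,0,-2,0,0,0,1],
  [0,0,-4,0,0,0,1],
  [0,0,-5,0,0,0,1],
  [0,0,-5,0,0,0,1],
  [0,0,-5,0,0,0,1],
  [0,0,0,0,0,0,1],
])

```text
time: 6.95
tcp_pos: [0.4977, -0.2278, 0.3239]
orientation: [-3.136, 0.005, -3.022]
wrist_force: [-0.4, 0.0, -0.9]
finger_gap: 0.0884
```

move_arm([
  [0,5.2,0,0,0,0,1],
  [0,5.2,0,0,0,0,0.5],
  [0,5.3,0,0,0,0,0.5],
  [0,5.3,0,0,0,0,0.5],
  [0,5.3,0,0,0,0,0.5],
  [-3.7,0,0,0,0,0,0.5],
  [-3.7,0,0,0,0,0,0.5],
  [-3.7,0,0,0,0,0,0.5],
  [0,0,2.5,0,0,0,0.5],
  [0,0,1,0,0,0,0.5],
  [0,0,0,0,0,0,0.5],
  [0,0,0,0,0,0,0.5],
])

```text
time: 8.45
tcp_pos: [0.5758, 0.0469, 0.2861]
orientation: [-3.141, 0.001, -3.022]
wrist_force: [0.0, -0.6, 0.5]
finger_gap: 0.0442
```

```bash
python3 - <<'E'
from h import *
s=r.get_image("side");t=r.get_image("top")
cv2.imwrite("pics/c2.png",np.hstack([cv2.resize(s[130:350,180:380],(545,600)),cv2.resize(t[150:330,280:356],(253,600))]));print(r.get_obs()["tcp_pos"])
print(tri(tp(202,64),sp(550,78)),tri(tp(222,108),sp(500,62)))
E
```

```text
[0.57590598 0.0469323  0.28615194]
(array([0.67623412, 0.06365603, 0.19843028]), np.float64(5.745614160951768e-05)) (array([0.64264414, 0.05125546, 0.22612373]), np.float64(0.0022486959273987795))
```

View pics/c2.png

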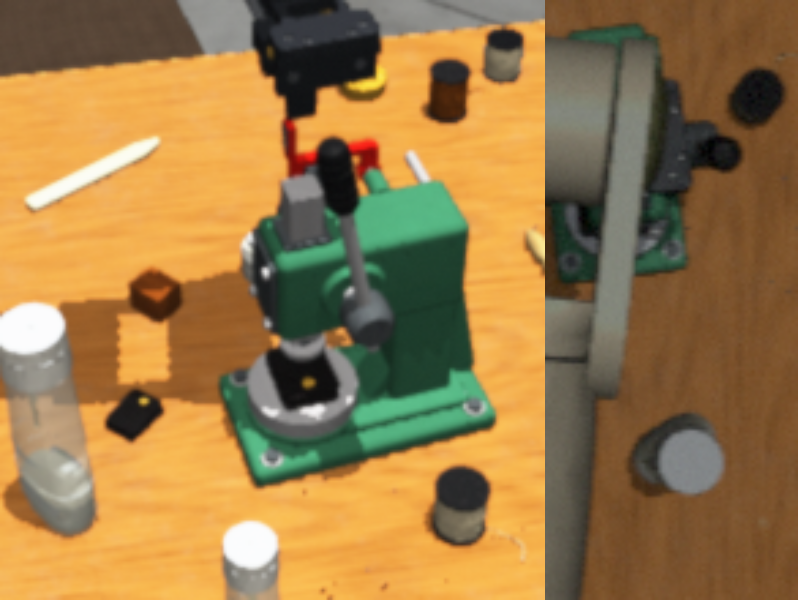

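The bottle stands at its new place and the gripper is right over the tab. I'll pinch the tab.

move_arm([
  [0,0,3,0,0,0,0.5],
  [0,0,1.5,0,0,0,0.5],
  [0,0,1.2,0,0,0,0.5],
  [0,0,0,0,0,0,0.3],
  [0,0,0,0,0,0,0.1],
  [0,0,0,0,0,0,0.1],
  [0,0,0,0,0,0,0.1],
  [0,0,0,0,0,0,0.1],
], newtons=6)

```text
time: 9.55
tcp_pos: [0.5761, 0.0467, 0.2289]
orientation: [-3.141, 0.001, -3.022]
wrist_force: [-0.6, -2.9, 5.2]
finger_gap: 0.0161
```

move_arm([
  [-0.78,0,-0.88,0,0,0,0.1],
  [-0.91,0,-0.76,0,0,0,0.1],
  [-1.01,0,-0.61,0,0,0,0.1],
  [-1.1,0,-0.46,0,0,0,0.1],
  [-1.14,0,-0.29,0,0,0,0.1],
  [-1.18,0,-0.11,0,0,0,0.1],
  [-1.19,0,0.07,0,0,0,0.1],
  [-1.16,0,0.24,0,0,0,0.1],
  [-1.1,0,0.41,0,0,0,0.1],
  [-1.04,0,0.57,0,0,0,0.1],
  [-0.9,0,0.7,0,0,0,0.1],
  [0,0,0,0,0,0,0.1],
])

```text
time: 11.05
tcp_pos: [0.6911, 0.0599, 0.2384]
orientation: [-3.141, -0.0, -3.023]
wrist_force: [2.1, -6.8, 0.2]
finger_gap: 0.016
```

```bash
python3 - <<'E'
from h import *
s=r.get_image("side")
cv2.imwrite("pics/c3.png",cv2.resize(s[110:260,240:400],(640,600)));o=r.get_obs();print(o["tcp_pos"],o["wrist_force"],o["finger_gap"])
E
```

```text
[0.6908488  0.05984653 0.23859882] [ 2.24301998 -5.11406629 -0.28762008] 0.01599890463561761
```

View pics/c3.png

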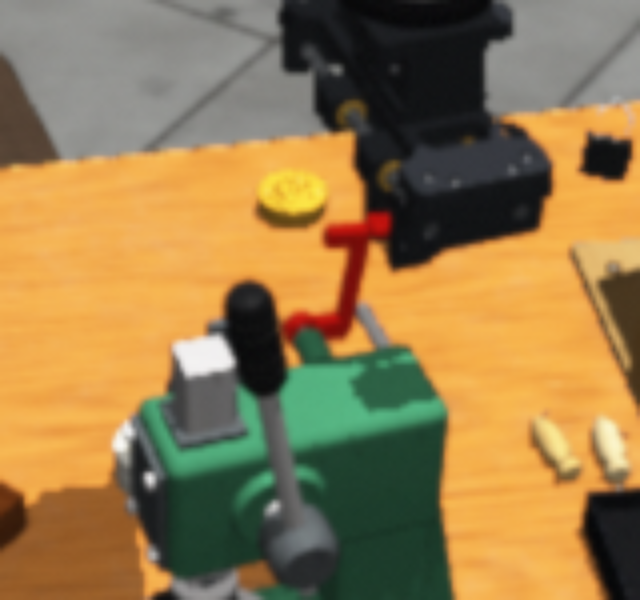

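The catch is over to the back at about 1.6 rad, with the lever still up. I'll release it and go over the lever grip.

move_arm([
  [0,0,0,0,0,0,0.3],
  [0,0,0,0,0,0,0.5],
  [0,0,0,0,0,0,0.5],
  [0,0,-3,0,0,0,0.5],
  [0,0,-5,0,0,0,0.5],
  [0,0,-5,0,0,0,0.5],
  [0,0,-0.5,0,0,0,0.6],
  [4,-4.1,0,0,0,0,0.6],
  [4,-4.1,0,0,0,0,0.6],
  [4.1,-4.1,0,0,0,0,0.6],
  [0,0,0,0,0,0,0.6],
  [0,0,0,0,0,0,0.6],
])

```text
time: 12.6
tcp_pos: [0.5849, -0.0754, 0.3739]
orientation: [3.141, -0.001, -3.022]
wrist_force: [0.5, 0.7, -0.7]
finger_gap: 0.0529
```

```bash
python3 - <<'E'
from h import *
s=r.get_image("side")
cv2.imwrite("pics/c4.png",cv2.resize(s[90:290,220:400],(540,600)));o=r.get_obs();print(o["tcp_pos"],o["wrist_force"],o["finger_gap"])
E
```

```text
[ 0.58516593 -0.0750356   0.37378766] [-0.14922397  0.85607543 -0.40986206] 0.052423080551136585
```

View pics/c4.png

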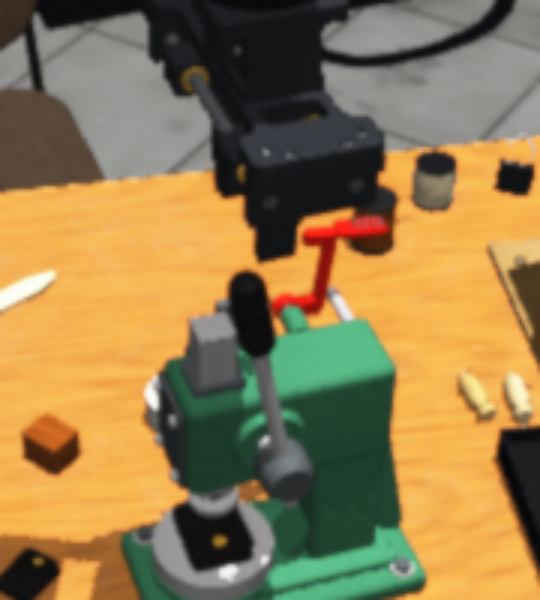

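move_arm([
  [0,-0.2,4,0,0,0,0.6],
  [0,0,3,0,0,0,0.6],
  [0,0,1.4,0,0,0,0.6],
  [0,0,0,0,0,0,0.4],
  [0,0,0,0,0,0,0.15],
  [0,0,0,0,0,0,0.15],
  [0,0,0,0,0,0,0.15],
  [0,0,0,0,0,0,0.15],
], newtons=30)

```text
time: 13.65
tcp_pos: [0.5851, -0.0764, 0.2914]
orientation: [3.14, 0.002, -3.021]
wrist_force: [-0.0, 6.9, 2.3]
finger_gap: 0.0221
```

move_arm([
  [2.03,0,0.52,0,0,0,0.15],
  [1.93,0,0.82,0,0,0,0.15],
  [1.79,0,1.1,0,0,0,0.15],
  [1.61,0,1.35,0,0,0,0.15],
  [1.38,0,1.58,0,0,0,0.15],
  [1.13,0,1.77,0,0,0,0.15],
  [0.86,0,1.91,0,0,0,0.15],
  [0,0,0,0,0,0,0.15],
])

```text
time: 14.65
tcp_pos: [0.4776, -0.0885, 0.1996]
orientation: [3.137, -0.001, -3.022]
wrist_force: [-2.4, 12.6, 4.1]
finger_gap: 0.022
```

move_arm([
  [0.56,0.1,2.02,0,0,0,0.15],
  [0.25,0.05,2.08,0,0,0,0.15],
  [-0.06,0,2.1,0,0,0,0.15],
  [-0.37,0,2.07,0,0,0,0.15],
  [-0.68,0,1.99,0,0,0,0.15],
  [0,0,0.3,0,0,0,0.15],
  [0,0,0,0,0,0,0.15],
  [0,0,0,0,0,0,0.15],
])

```text
time: 15.65
tcp_pos: [0.4825, -0.0879, 0.0957]
orientation: [3.141, 0.004, -3.022]
wrist_force: [2.2, 8.8, 7.8]
finger_gap: 0.0199
```

```bash
python3 - <<'E'
from h import *
s=r.get_image("side")
cv2.imwrite("pics/c5.png",cv2.resize(s[130:370,150:390],(600,600)));o=r.get_obs();print(o["tcp_pos"],o["wrist_force"],o["finger_gap"])
d=o["tcp_pos"][:2]-[.6025,-.0144];c,q=.993,.1184;px=c*d[0]+q*d[1];z=o["tcp_pos"][2]+.019-.17
print(px,1.396-np.arctan2(z,-px),np.hypot(px,z))
E
```

```text
[ 0.48246533 -0.08791781  0.0957521 ] [1.31566178 8.72823179 8.51838902] 0.020417194416857156
-0.12789893702569421 1.803755473372411 0.13932145732488171
```

View pics/c5.png

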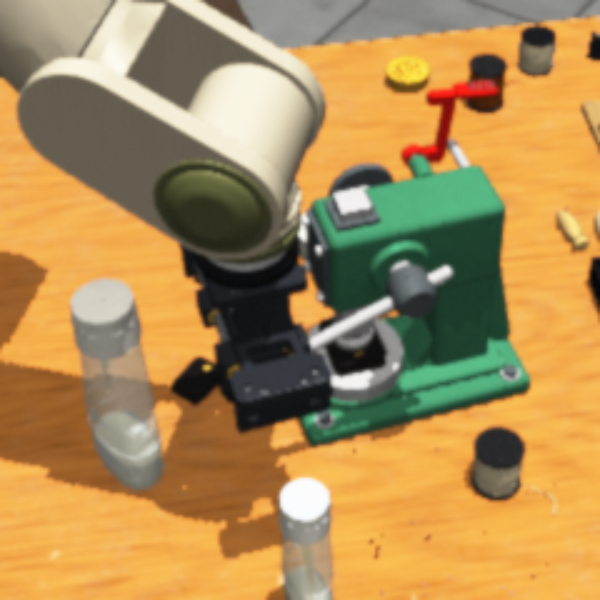

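Lever down at about 1.80 rad, the catch is back, and the bottle is upright. I'll hold for a second to check it's stable.

move_arm([
  [0,0,0.1,0,0,0,0.15],
  [0,0,0,0,0,0,0.15],
  [0,0,0,0,0,0,0.15],
  [0,0,0,0,0,0,0.15],
  [0,0,0,0,0,0,0.15],
  [0,0,0,0,0,0,0.15],
  [0,0,0,0,0,0,0.15],
  [0,0,0,0,0,0,0.15],
])

```text
time: 16.7
tcp_pos: [0.4828, -0.0879, 0.095]
orientation: [3.141, 0.005, -3.023]
wrist_force: [3.4, 8.9, 8.5]
finger_gap: 0.0198
```

```bash
python3 - <<'E'
from h import *
s=r.get_image("side");a=cv2.imread("pics/c5.png")
cv2.imwrite("pics/c6.png",cv2.resize(s[130:370,150:390],(600,600)))
b=cv2.imread("pics/c6.png");print("diff",(cv2.absdiff(a,b).max(2)>30).sum())
m=cv2.inRange(b[240:360,290:470],(105,105,105),(255,255,255));print(m.any())
o=r.get_obs();print(o["tcp_pos"],o["wrist_force"],o["finger_gap"],o["time"])
E
```

```text
diff 306
True
[ 0.48281307 -0.08789319  0.09497755] [2.9067574  8.90595615 8.84069123] 0.02026506646786356 16.75
```

View pics/c6.png

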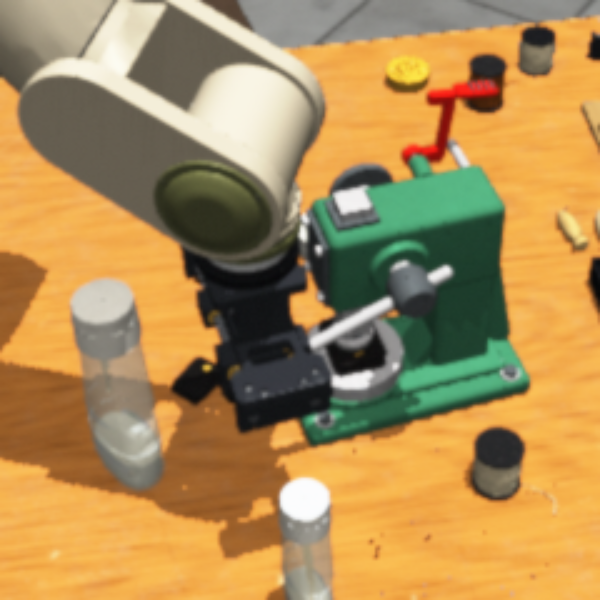

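```bash
python3 - <<'E'
from h import *
for l in(1.4,1.6,1.8):
    for q in(.04,.09):
        a=1.396-l;x,y,z=-q*np.cos(a),-.06,.17+q*np.sin(a)
        u,v=proj("side",(.6025+.993*x-.1184*y,-.0144+.1184*x+.993*y,z));print(l,q,((u-150)*2.5,(v-130)*2.5))
r.job_done();print(r.get_obs()["time"])
E
```

```text
1.4 0.04 (np.float64(362.91243295141584), np.float64(302.4997285698744))
1.4 0.09 (np.float64(300.8375688626977), np.float64(317.6075400291909))
1.6 0.04 (np.float64(363.8692322200818), np.float64(309.40183749289463))
1.6 0.09 (np.float64(303.72989101085136), np.float64(333.0255233716856))
1.8 0.04 (np.float64(366.7157783332763), np.float64(315.4852538200447))
1.8 0.09 (np.float64(310.8363584421868), np.float64(346.3982287295701))
the job is handed in; nothing more can be done
the job is handed in; nothing more can be done
```

The job is handed in, with the robot still gripping the lever and holding it down; no verdict was reported.

- **Bottle:** I gripped the small bottle by its cap and set it upright at about (0.50, -0.23), roughly 15 cm from where it stood and clear of the lever.
- **Catch:** I pinched the red tab and swung it over to about 1.6 rad. It was still back in the last picture.
- **Lever:** I pinched the grip and pulled it down its arc to about 1.8 rad. The tool position gives 1.80 rad, and the rod in the last picture fits the position worked out for 1.8.
- **Last checks:** The upward force at the wrist held at about 8.8 N, which fits the lever spring plus the pad's load. Nothing visibly moved over the one-second hold, and the bottle and spool were standing.
- **Not measured:** I did not measure the pad force or the key case's shift directly. The tin and wooden block were not in the last picture, though nothing went near them.
- **Small disagreements:** The finger gap on the grip read 20 mm against its 23 mm diameter, so the pinch is slightly off centre. About 9 N of sideways force remained at the wrist.

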